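Take the tapered drum off the sanding turret

ROBOT

A 7-joint arm with a two-finger parallel gripper is mounted at the origin on the work surface. World frame = base frame: x ahead of the robot, y to its left, z up, the work surface at z = 0. Lengths are in m, angles in rad, forces in N, time in s.
With the tool pointing down it reaches from about 0.4 to 0.85 m from the base axis. Payload 10.4 kg.
Tool frame: the origin (TCP) lies between the finger pads; the fingertips stand 17 mm ahead of it and the grasp point (between the pads) lies 2 mm behind it; z points along the fingers, y is the direction in which the jaws open and shut (so a half turn about z gives the same grasp; the last joint's range is limited). The gripper opens to 85 mm and grips with 20 to 120 N. Pads are 22 mm wide; open, the fingers measure 114 mm over their backs; the gripper's body (76 mm by 85 mm) begins 54 mm behind the grasp point. The pads swing forward as they close: fully open they stand 13 mm farther back than shut.
Start: joints at [-1.365, 0.332, -0.065, 1.46, 0.022, 1.35, -0.088], TCP at [0.142, 0.609, 0.248] pointing down, gripper open.
Joint ranges: [-2.6, 2.6], [-0.5, 2.12], [-1.47, 1.34], [0.16, 2.42], [-1.27, 4.41], [0.06, 2.06], [-2.6, 2.6]. Speed limits (rad/s): [2.22, 2.22, 2.79, 2.79, 3.14, 3.14, 3.14].

INTERFACE

Orientations are given as a unit quaternion [x, y, z, w].
In Python, from station import bot gives the robot as it stands. Calls block until the motion is done:
- bot.movep(position, orientation): joint-space move of the TCP to a pose.
- bot.movel(position, vel=0.15, orientation=None): straight line of the TCP; orientation=None keeps the orientation; vel is the mean speed in m/s.
- bot.set_joints(angles): joint-space move.
- bot.grip(opening): finger opening in m; the grip force is fixed at half the most; returns when the fingers have stopped.
- bot.pause(seconds).
- bot.inverse_kinematics(position, orientation): joint angles nearest the present ones, or None.
- bot.grab_frame(name): name is "side" or "top"; returns the picture (400x640x3 uint8, red, green, blue); there is no depth.
- bot.get_calibration(name): a dict with "fx", "fy", "cx", "cy" (pixels), "rvec" (rotation vector, rad) and "tvec" (3), from world to camera coordinates, as OpenCV has them. Camera axes: x right, y down, z forward; pixel columns grow to the right and rows downward; lengths in m; the calibration is good to about 2 mm. A picture is of the moment at which its call begins. get_calibration takes no time and is no camera call.
A pose or a line that the arm cannot do raises bot.IKError and nothing moves.
- bot.finish_job(): hands the job in, once; it reports no verdict.
Readings, each from a call of its own:
- bot.read_t(): time.
- bot.read_q(): joint angles.
- bot.read_joint_velocities(): joint speeds.
- bot.read_joint_efforts(): joint torques, N m.
- bot.read_position(): TCP position.
- bot.read_orientation(): TCP orientation.
- bot.read_ft_force(): force on the tool from outside, world axes, zero at the start.
- bot.read_ft_torque(): the same for the moment, N m.
- bot.read_width(): finger opening in m.
Only numpy, scipy, OpenCV 4.12 (cv2) and the standard library are available. Lean on these libraries where they do the work, as an engineer would, in place of code of your own. Each camera call takes 0.05 s, during which the arm holds its last target.

TASK

Turn the sanding turret by its square head until the tapered drum stands squarely in the open gap of the hoop, on the side towards the robot. Then unscrew that drum there by its wing (a short turn anticlockwise), lift it out and set it down in the wooden tray without dropping it. Leave the straight drums in the turret and do not disturb the other things on the bench.

Things in the scene. Friction and masses are not known exactly. Their poses are not given: they have to be found in the camera images.
- base: Fixed grey round base plate of the turret, 210 mm across. Three steel posts 150 mm from the axis carry a level hoop of 8 mm bar, bent to 95 mm radius about the turret axis, its top 151 mm above the bench. It hangs 6 mm over the drums' wings, so none lifts out under it. Origin: on the turret axis at bench height, z up; -x points to the gap in the hoop.
- gap (a point): Middle of the open gap of the hoop, roughly towards the robot: 95 mm from the turret axis along the base's -x, at hoop height (147 mm above the bench). The gap spans 65 degrees to either side as seen from the turret axis. Fixed. A drum stands squarely in the gap when its axis is below this point.
- turret_head (a point): Centre of the turret's square head: dark steel, 36 x 36 mm, 128 to 163 mm above the bench, on the turret axis; this point is at 148 mm. Its flats are square to this point's x and y. One piece with the turret, which turns without end either way about the vertical axis, with a light even drag (0.3 N m), and stays where it is left; no clicks or stops.
- turret_axis (a point): Turret axis at the top of the seats, 54 mm above the bench; axes as turret_head. Four aluminium seats lie 95 mm out along -x, +x, +y, -y: tapered drum at -x or +x, slim drum opposite it, at +y a 60 mm straight drum, bolted on; -y empty. Each seat plate is 10 mm thick with a 40 x 14 mm slot turned 35 degrees anticlockwise (from above) of the outward radial line. Disc below: 256 mm across.
- taper_drum_mid (a point): The drum to remove: brown abrasive cone, 60 mm across below, 36 mm at the top, with a grey wing on top. Loose, about 0.25 kg, 104 mm high; this point is on its axis half-way up, 85 mm above the bench when seated. 52 mm below it is a flat round foot 20 mm across on which it can stand; 43 to 49 mm below, a locking cross lug 34 x 8 mm, long along x; the cone starts 31 mm below.
- taper_wing (a point): Centre of the tapered drum's wing (38 mm above its middle): a grey upright bar 40 mm long along x, 14 mm thick along y, 28 mm high. Locked, it points 35 degrees clockwise of its seat's outward radial line. Turned 70 degrees anticlockwise from above (to a stop, about 5 degrees play), wing and lug line up with the slot; then it lifts straight out, clear after 21 mm. Sideways play 2 mm.
- slim_drum_mid (a point): Straight abrasive drum 43 mm across, otherwise of the same height, wing and mount as the tapered one; stays seated. Point on its axis half-way up (85 mm above the bench when seated).
- tray: Fixed open wooden tray, 180 x 180 mm outside, 35 mm high, walls and floor 6 mm thick. Origin: centre of its underside, on the bench.
- sander: Hand-held orbital sander, 110 mm disc, 102 mm high, handle along its x to 135 mm from its origin; stays put. Origin: centre of its underside.
- offcut: Light wood offcut 160 x 70 x 35 mm, stays put. Origin: centre of its underside.
- glue: White glue bottle 60 mm across, 170 mm high, stays put. Origin: centre of its underside.
- cork_block: Cork sanding block 110 x 60 x 40 mm, stays put. Origin: centre of its underside.

How it is judged:
On the way, in this order (a step that is already met when the one before it is completed fails the run):
1. the tapered drum, still seated, stands in the middle of the gap (within 25 mm to either side) (x of taper_drum_mid in the frame of base below -0.08 m and y of taper_drum_mid in the frame of base between -0.025 and 0.025 m and height (world z) of taper_drum_mid below 0.092 m), for 0.2 s.
2. the tapered drum is unscrewed and lifted clear of its seat, in the gap (height (world z) of taper_drum_mid above 0.108 m and x of taper_drum_mid in the frame of base below -0.06 m and y of taper_drum_mid in the frame of base between -0.045 and 0.045 m).
At the end, for the whole second after the job is handed in: The tapered drum rests, standing or lying, in the wooden tray (its middle within the tray's inside and lower than 70 mm above the bench, speed under 0.03 m/s); the slim straight drum is still seated in the turret (middle lower than 92 mm, 85 to 105 mm from the turret axis) (x of taper_drum_mid in the frame of tray between -0.085 and 0.085 m and y of taper_drum_mid in the frame of tray between -0.085 and 0.085 m and height (world z) of taper_drum_mid below 0.07 m and linear speed of taper_drum below 0.03 m/s and height (world z) of slim_drum_mid below 0.092 m and horizontal distance between slim_drum_mid and base between 0.085 and 0.105 m); the robot touches nothing.
It fails at once if the tapered drum is dropped: it moves faster than 1 m/s with no finger on it (a fall of about 50 mm) (linear speed of taper_drum above 1 m/s and contact force between the fingers and taper_drum below 0.05 N).
It fails at once if the slim straight drum is lifted from its seat by 15 mm or more (height (world z) of slim_drum_mid above 0.1 m).
It fails at once if a thing on the bench (sander, offcut, glue bottle, cork block) is moved more than 30 mm (distance of any of sander, offcut, glue, cork_block from where it was at the start of the episode above 0.03 m).
It also fails if it takes over 70 s, if anything falls off the work surface, if the arm or the gripper's body presses on something with over 40 N, if the wrist force passes 120 N, or if a joint passes its speed limit or range.

## Working session

There is one attempt and no reset: what is moved stays moved. The work goes in short steps, each a Python script; the robot and the scene stay as the last script left them, time stands still between calls to the robot, and variables do not carry over. Pictures are saved under pics/ and viewed, and the job is handed in when it is done.

```bash
ls; mkdir -p pics; python3 - <<'E'
from station import bot
import cv2
for n in ("side","top"):
    im=bot.grab_frame(n); cv2.imwrite(f"pics/{n}0.png",im[:,:,::-1])
    c=bot.get_calibration(n); print(n,c)
print(bot.read_t(),bot.read_position(),bot.read_orientation(),bot.read_width())
E
```

```text
pics
side {'fx': 465.27831524502795, 'fy': 465.27831524502795, 'cx': 317.6413224500977, 'cy': 201.1501673531665, 'rvec': array([ 2.13659862, -0.43687898,  0.23812625]), 'tvec': array([-0.50767033,  0.21329417,  1.21197066])}
top {'fx': 453.9962921487881, 'fy': 453.9962921487881, 'cx': 323.33348799001374, 'cy': 194.39123272219408, 'rvec': array([ 2.16019235, -2.2031767 ,  0.07613193]), 'tvec': array([-0.01567107,  0.58113811,  1.37823093])}
0.1 [0.14166372 0.60841745 0.24758739] [ 1.14147161e-01  9.93463652e-01 -6.26561171e-04 -6.95992545e-05] 0.0853286293427224
```

View pics/top0.png

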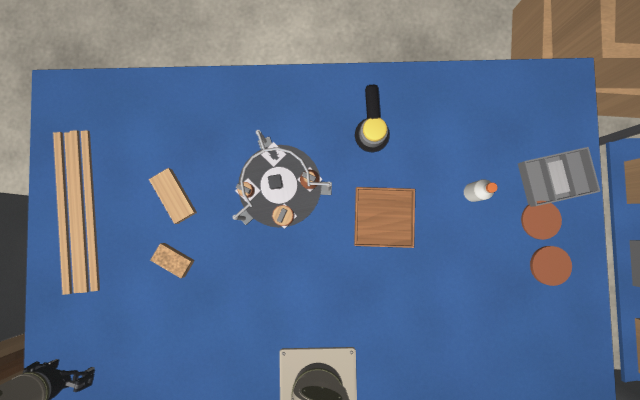

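View pics/side0.png

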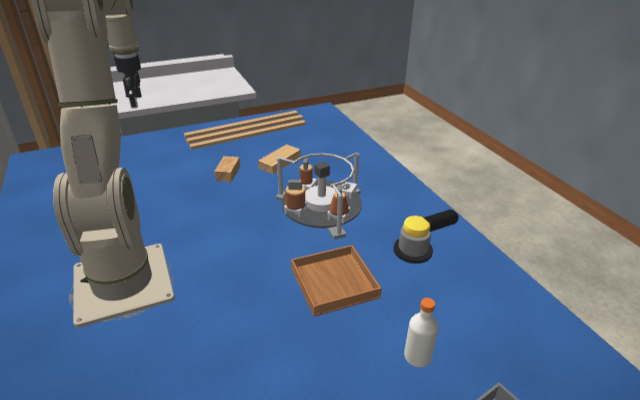

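The top view shows the turret at about (278,184). The 60 mm bolted drum sits at (283,215) towards the robot, with small drums at (248,188) and (310,180). The tray is at (385,217). I'll zoom in next.

```bash
cat > h.py <<'E'
import numpy as np, cv2
def cam(c):
    K=np.array([[c['fx'],0,c['cx']],[0,c['fy'],c['cy']],[0,0,1]]);R=cv2.Rodrigues(np.array(c['rvec']))[0];return K,R,np.array(c['tvec'])
def plane(c,uv,z):
    K,R,t=cam(c);o=-R.T@t
    uv=np.atleast_2d(uv).astype(float);d=np.c_[uv,np.ones(len(uv))]@np.linalg.inv(K).T@R
    return o+d*((z-o[2])/d[:,2])[:,None]
def proj(c,p):
    K,R,t=cam(c);return cv2.projectPoints(np.atleast_2d(p).astype(float),np.array(c['rvec']),t,K,None)[0][:,0]
E
python3 - <<'E'
import cv2
a=cv2.imread('pics/top0.png')[120:240,220:340]; cv2.imwrite('pics/top0z.png',cv2.resize(a,(600,600),interpolation=cv2.INTER_CUBIC))
a=cv2.imread('pics/side0.png')[140:245,265:375]; cv2.imwrite('pics/side0z.png',cv2.resize(a,(628,600),interpolation=cv2.INTER_CUBIC))
E
```

```text
(no output)
```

View pics/top0z.png

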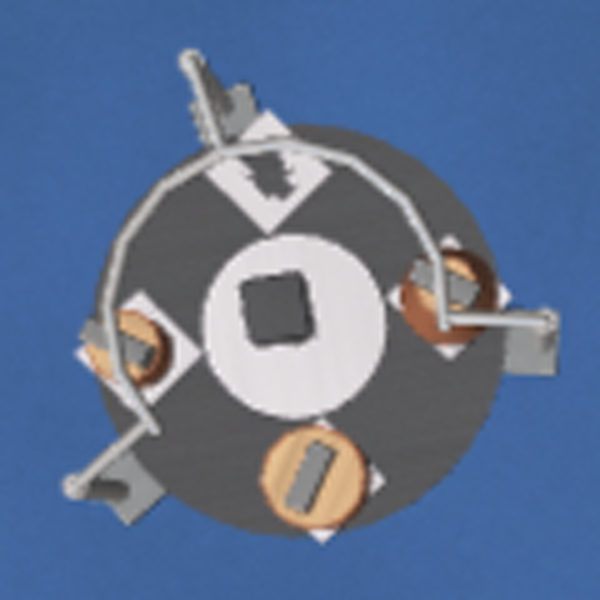

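View pics/side0z.png

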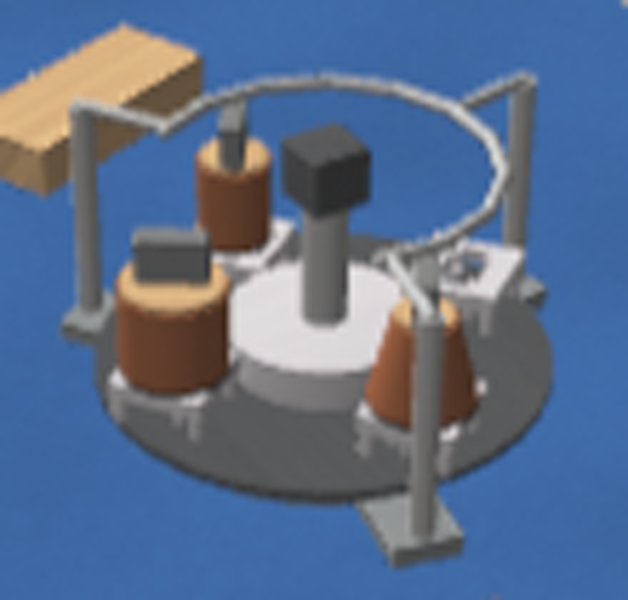

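```bash
python3 - <<'E'
from station import bot
from h import *
from scipy.optimize import least_squares
c=bot.get_calibration('top')
im=cv2.imread('pics/top0.png')
Z=lambda p:(np.array(p,float)+.5)/5-.5+np.array([220,120])
hoop=Z([(445,320),(437,255),(405,203),(355,162),(287,142),(222,150),(160,188),(122,245),(110,305),(118,360),(150,425)])
w=plane(c,hoop,.150)[:,:2]
r=least_squares(lambda p:np.hypot(*(w-p).T)-.095,w.mean(0));print('hoop c',r.x,'res mm',1e3*r.fun.round(4))
C=r.x
a=np.degrees(np.arctan2(*(w[[0,-1]]-C).T[::-1]));print('ends',a)
# hub circle, base disc
def show(n,p,z):
    q=plane(c,Z([p]),z)[0,:2];d=q-C;print(n,q.round(4),'r',np.hypot(*d).round(4),'ang',np.degrees(np.arctan2(d[1],d[0])).round(1))
show('head',(277,305),.163)
show('empty',(268,172),.054)
show('bolted top',(314,478),.109)
show('bolted seat',(322,482),.054)
show('slim top',(127,343),.109)
show('slim wing',(118,343),.137)
show('taper wing',(445,283),.137)
for p in [(190,55),(72,487),(548,317)]: show('post',p,.151)
# head corners
for p in [(240,285),(300,270),(315,322),(252,346)]: show('hc',p,.163)
# tray
hsv=cv2.cvtColor(im,cv2.COLOR_BGR2HSV)
sub=im[180:255,345:425]
m=((hsv[...,0]<20)&(hsv[...,1]>90)).astype(np.uint8);m[:180]=0;m[255:]=0;m[:,:345]=0;m[:,425:]=0
k=max(cv2.findContours(m,0,2)[0],key=cv2.contourArea);b=cv2.minAreaRect(k);print(b)
q=plane(c,cv2.boxPoints(b),.035);print('tray',q.mean(0).round(4),q.round(3))
E
```

```text
hoop c [0.61008791 0.10745456] res mm [-0.4 -0.  -1.3 -0.8  0.2  0.9  0.7 -0.2 -1.2 -1.7  0.7]
ends [-94.68713651 131.4862323 ]
head [0.6113 0.1059] r 0.002 ang -51.9
empty [0.7041 0.1224] r 0.0952 ang 9.0
bolted top [0.5165 0.0917] r 0.0949 ang -170.4
bolted seat [0.5156 0.0921] r 0.0957 ang -170.8
slim top [0.5967 0.199 ] r 0.0925 ang 98.3
slim wing [0.5943 0.1991] r 0.093 ang 99.8
taper wing [0.6247 0.0133] r 0.0953 ang -81.2
post [0.7557 0.1548] r 0.1531 ang 18.0
post [0.5129 0.2228] r 0.1509 ang 130.1
post [ 0.6028 -0.0446] r 0.1522 ang -92.7
hc [0.6229 0.1263] r 0.0228 ang 55.9
hc [0.6306 0.0929] r 0.0252 ang -35.4
hc [0.6014 0.0849] r 0.0242 ang -111.1
hc [0.5887 0.12  ] r 0.0248 ang 149.5
((384.5180969238281, 216.9224395751953), (59.12738800048828, 58.40898513793945), 1.7899105548858643)
tray [ 0.5078 -0.2118  0.035 ] [[ 0.424 -0.117  0.035]
 [ 0.601 -0.127  0.035]
 [ 0.592 -0.307  0.035]
 [ 0.415 -0.296  0.035]]
```

```bash
cat >> h.py <<'E'
from scipy.spatial.transform import Rotation as Rn
def down(yaw_deg):  # jaw (tool y) direction at yaw_deg from world x, tool z down
    a=np.radians(yaw_deg); y=np.array([np.cos(a),np.sin(a),0]);z=np.array([0,0,-1.]);x=np.cross(y,z)
    return Rn.from_matrix(np.c_[x,y,z]).as_quat()
E
python3 - <<'E'
from station import bot
from h import *
s=bot.get_calibration('side')
ZS=lambda p:((np.array(p)-[265,140])+.5)*5.71-.5
for n,p in [('head',(.6107,.1067,.163)),('wing',(.6247,.0133,.137)),('bolt',(.5165,.0917,.109)),('slim',(.596,.199,.109)),('hoopend',(.6023,.0128,.151)),('hoopend2',(.547,.1785,.151))]:
    print(n,ZS(proj(s,[p])[0]).round())
R=Rn.from_quat(bot.read_orientation()).as_matrix();print('tool y',R[:,1])
C=[.6107,.1067]
for yaw in (9,99,189,279):
    a=bot.inverse_kinematics([*C,.25],down(yaw));b=bot.inverse_kinematics([*C,.146],down(yaw));e=bot.inverse_kinematics([*C,.146],down(yaw-80.6))
    for q in (a,b,e): print(yaw,None if q is None else np.round(q,3))
g=np.array(C)+.095*np.array([np.cos(np.radians(198.4)),np.sin(np.radians(198.4))])
for yaw in (73.4,253.4):
    for q in (bot.inverse_kinematics([*g,.13],down(yaw)),bot.inverse_kinematics([*g,.13],down(yaw+70)),bot.inverse_kinematics([*g,.26],down(yaw+70))): print('w',yaw,None if q is None else np.round(q,3))
E
```

```text
head [326. 142.]
wing [424. 266.]
bolt [171. 280.]
slim [235. 155.]
hoopend [385. 252.]
hoopend2 [165. 123.]
tool y [ 0.22680202  0.97394007 -0.00126082]
9 [-0.696  0.349  0.581  1.501 -0.194  1.349  0.056]
9 [-0.674  0.431  0.55   1.626 -0.241  1.153  0.091]
9 [-0.718  0.442  0.609  1.628 -0.271  1.157 -1.294]
99 [-0.633  0.338  0.495  1.498 -0.162  1.347  1.603]
99 [-0.602  0.416  0.454  1.622 -0.195  1.149  1.627]
99 [-0.668  0.43   0.542  1.626 -0.237  1.153  0.252]
189 [ 0.643  0.723 -1.395  1.426  0.709  1.564  2.598]
189 [ 0.605  0.748 -1.248  1.554  0.719  1.366  2.585]
189 [-0.597  0.415  0.447  1.622 -0.192  1.149  1.788]
279 [-0.747  0.361  0.65   1.504 -0.221  1.351 -1.494]
279 [-0.735  0.448  0.633  1.629 -0.283  1.158 -1.448]
279 [-1.056  0.674  1.159  1.644 -0.645  1.26  -2.589]
w 73.4 [-0.726  0.235  0.557  1.89  -0.142  1.056  1.17 ]
w 73.4 [-0.655  0.227  0.475  1.887 -0.119  1.055  2.372]
w 73.4 [-0.726  0.102  0.533  1.73  -0.053  1.324  2.321]
w 253.4 [-1.201  0.42   1.175  1.907 -0.435  1.104 -1.714]
w 253.4 [-0.771  0.24   0.61   1.892 -0.157  1.057 -0.736]
w 253.4 [-0.792  0.104  0.606  1.733 -0.061  1.324 -0.813]
```

```bash
python3 - <<'E'
from station import bot
from h import *
C=[.6107,.1067]
bot.grip(.06)
bot.movep([*C,.25],down(99)); print(bot.read_t())
bot.movel([*C,.148],vel=.1); print(bot.read_position(),bot.read_ft_force())
cv2.imwrite('pics/side1.png',bot.grab_frame('side')[:,:,::-1]);cv2.imwrite('pics/top1.png',bot.grab_frame('top')[:,:,::-1])
a=cv2.imread('pics/side1.png')[100:245,245:400]; cv2.imwrite('pics/side1z.png',cv2.resize(a,(620,580),interpolation=cv2.INTER_CUBIC))
print(bot.read_t(),np.round(bot.read_q(),3),proj(bot.get_calibration('side'),[[*C,.148],[*C,.131]]))
E
```

```text
2.9167
[0.61113716 0.10672139 0.14876829] [ 0.21674698  0.27596774 -0.51356806]
4.1833 [-0.616  0.416  0.473  1.62  -0.203  1.153  1.632] [[321.58348009 168.77770353]
 [321.5252656  173.59412998]]
```

View pics/side1z.png

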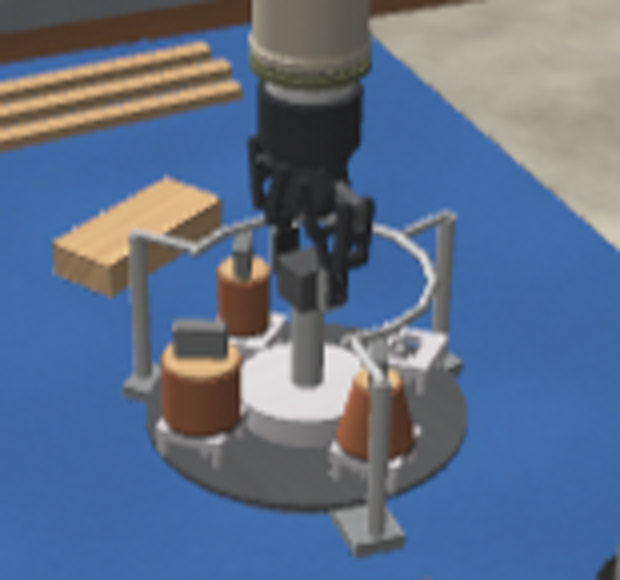

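The fingers straddle the head, with the near fingertip at zoom (340,305). Next I close on the flats and turn clockwise.

```bash
python3 - <<'E'
from station import bot
from h import *
bot.grip(.03); print('w',bot.read_width(),bot.read_ft_force().round(1),bot.read_ft_torque().round(2), bot.read_position())
q=np.array(bot.read_q()); t=bot.read_t()
for f in (.25,.5,.75,1):
    p=q.copy();p[6]-=np.radians(80.6)*f; bot.set_joints(p)
    print(bot.read_t(),bot.read_ft_force().round(1),bot.read_ft_torque().round(2),bot.read_position().round(4))
R=Rn.from_quat(bot.read_orientation()).as_matrix();print('jaw yaw',np.degrees(np.arctan2(R[1,1],R[0,1])))
bot.pause(.2)
cv2.imwrite('pics/side2.png',bot.grab_frame('side')[:,:,::-1])
bot.grip(.06); P=bot.read_position(); bot.movel([P[0],P[1],.25],vel=.15)
q=np.array(bot.read_q())
bot.movep([.62,.25,.33],bot.read_orientation())
cv2.imwrite('pics/top2.png',bot.grab_frame('top')[:,:,::-1]);cv2.imwrite('pics/side3.png',bot.grab_frame('side')[:,:,::-1])
print(bot.read_t())
a=cv2.imread('pics/top2.png')[120:240,220:340]; cv2.imwrite('pics/top2z.png',cv2.resize(a,(600,600),interpolation=cv2.INTER_CUBIC))
a=cv2.imread('pics/side3.png')[140:245,265:375]; cv2.imwrite('pics/side3z.png',cv2.resize(a,(628,600),interpolation=cv2.INTER_CUBIC))
E
```

```text
w 0.03528027799998341 [-1.8 -2.   6.4] [-0.62  0.34  0.22] [0.61094517 0.10620337 0.1485947 ]
4.9583 [-0.2  1.5  2. ] [-0.13  0.07 -0.27] [0.6109 0.1064 0.1486]
5.3917 [-0.2  1.2  1.7] [ 0.03  0.11 -0.32] [0.611  0.1065 0.1486]
5.825 [2.3 1.6 0.7] [ 0.25 -0.03 -0.33] [0.6111 0.1066 0.1486]
6.2583 [ 3.4  2.9 -1.2] [ 0.56 -0.43 -0.28] [0.6112 0.1066 0.1487]
jaw yaw 18.80262198911162
8.5
```

View pics/top2z.png

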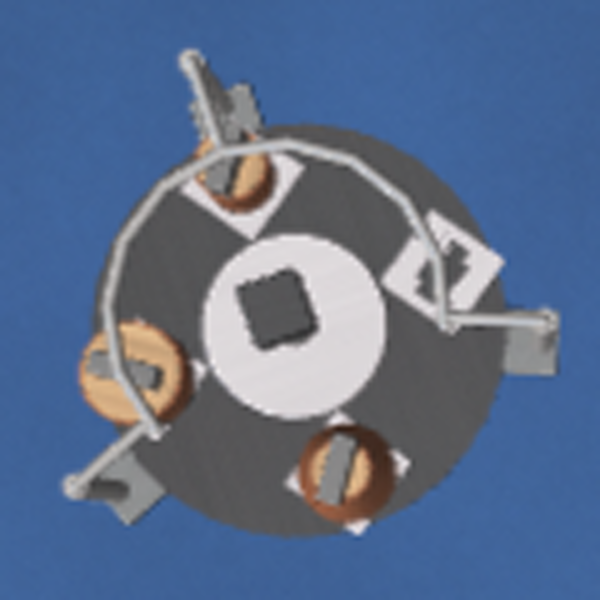

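View pics/side3z.png

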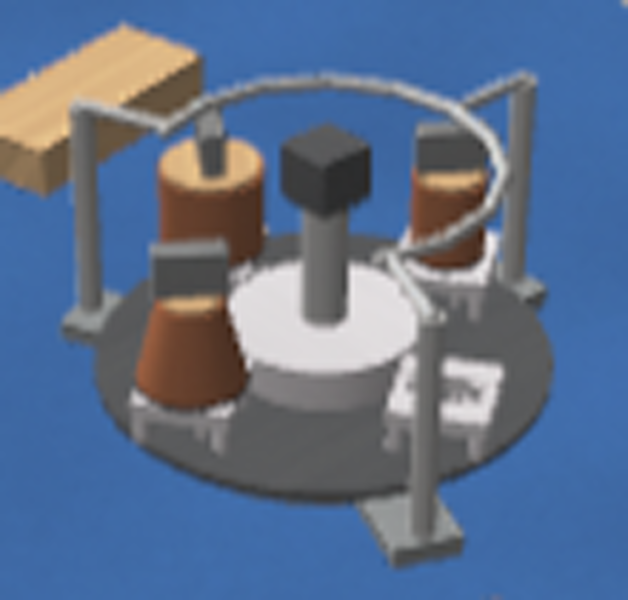

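The tapered drum now stands in the gap at zoom (342,470), with its wing on top and the turret otherwise intact. I'll measure the drum and wing.

```bash
python3 - <<'E'
from station import bot
from h import *
c=bot.get_calibration('top'); im=cv2.imread('pics/top2.png')
a=im[200:232,275:305]; hsv=cv2.cvtColor(a,cv2.COLOR_BGR2HSV)
for y in range(4,28): print(' '.join('%3d/%3d'%(h,s) if True else '' for h,s,v in hsv[y,4:24]))
C=np.array([.6110,.1066])
d=hsv; brown=((d[...,1]>60)&((d[...,0]<25))).astype(np.uint8)
ys,xs=np.nonzero(brown); print(xs.min()+275,xs.max()+275,ys.min()+200,ys.max()+200)
def rep(n,uv,z):
    q=plane(c,[uv],z)[0,:2];e=q-C;print(n,np.round(uv,2),q.round(4),np.hypot(*e).round(4),(np.degrees(np.arctan2(e[1],e[0]))%360).round(1))
tan=((d[...,1]>60)&(d[...,0]<25)&(d[...,2]>150)).astype(np.uint8)
k=np.vstack([x for x in cv2.findContours(tan,0,2)[0] if cv2.contourArea(x)>2]);rep('tan',np.array(cv2.minEnclosingCircle(k)[0])+[275,200],.109)
k=np.vstack([x for x in cv2.findContours(brown,0,2)[0] if cv2.contourArea(x)>2]);print(cv2.minEnclosingCircle(k));rep('brown',np.array(cv2.minEnclosingCircle(k)[0])+[275,200],.057)
E
```

```text
140/  9 150/  3 135/  6 150/  3 150/  6 150/  3 168/  9 160/  7 165/ 10 177/ 16 177/ 16   0/ 17 165/  7 150/  3 150/  6 120/  3 120/  6 120/  3 120/  3 120/  3
135/  6 135/  6 135/  6 150/  3 165/  6   0/ 16   7/ 49   9/ 69   9/122  10/120  10/122  10/125   9/118   9/ 73   5/ 21 150/  3 150/  3 105/  6 120/  3 120/  6
135/  6 120/  3 135/  6   0/  9   9/ 46   8/ 85   9/134   9/100   6/ 48   6/ 53   8/ 91   9/112  10/120  10/122   9/126   9/110   9/ 46 150/  3 120/  3 120/  3
120/  3 120/  3 173/ 12   8/ 65   9/134  10/132   9/117   9/ 43 150/  2   0/  2   6/ 13  13/ 23  10/ 92   9/127   8/124   9/118   8/103   7/ 43 150/  3 120/  3
135/  6 173/ 12   8/ 59  10/137  10/133  10/130  10/107  10/ 33   0/  2   0/  2   0/  2  15/  4   4/ 28   9/128   9/122   9/122   8/126  10/112   9/ 43 120/  3
135/  6   0/ 20   9/116   9/137  10/131  11/118  12/ 96 150/  2 165/  4 150/  2   0/  2  15/  5  11/ 83  11/123   9/131   9/124   9/128   9/126   7/ 76   0/  6
170/  9   7/ 64  10/136  10/135  12/118  15/ 95  15/ 73   0/  2   0/  2   0/  2   0/  0  10/ 17  13/ 84  12/111   9/129   9/126  10/129   9/
[... 2217 characters left out ...]
 7 110/ 51 108/114 108/148 108/148 108/148
120/  6 120/  6 150/  3 135/  6 120/  6 135/  6 120/  3 120/  3 110/  8 114/ 12 144/  8 150/  5 162/  6 137/ 11 109/ 88 108/148 108/149 108/148 108/148 108/147
111/ 20 111/ 19 110/ 17 111/ 19 111/ 27 112/ 30 109/ 30 111/ 37 110/ 57 109/104 109/102 111/ 68 130/ 11 110/ 71 108/149 108/147 108/147 108/151 108/148 108/149
108/103 108/102 108/102 108/109 108/128 108/129 108/133 108/149 108/148 108/147 108/147 108/148 108/150 108/148 108/148 108/150 108/149 108/149 108/150 108/149
280 298 205 224
tan [287.42 213.71] [0.5205 0.0771] 0.0952 198.0
((13.808755874633789, 14.232718467712402), 9.933446884155273)
brown [288.81 214.23] [0.5205 0.0773] 0.0951 197.9
```

```bash
python3 - <<'E'
import cv2
a=cv2.imread('pics/top2.png')[200:232,273:305]; cv2.imwrite('pics/top2zz.png',cv2.resize(a,(576,576),interpolation=cv2.INTER_NEAREST))
E
```

```text
(no output)
```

View pics/top2zz.png

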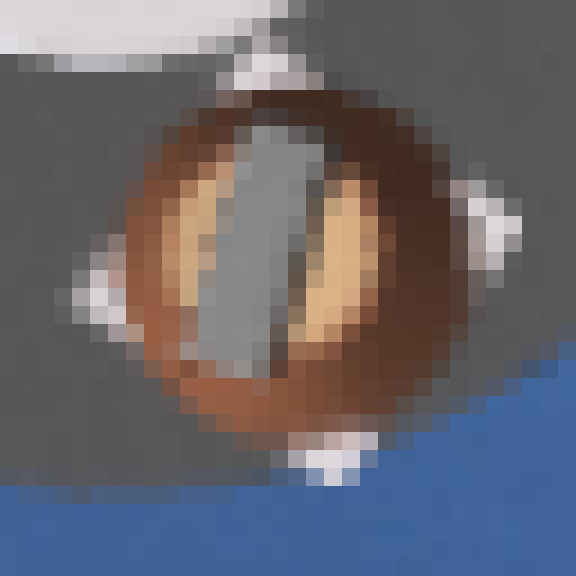

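```bash
python3 - <<'E'
from station import bot
from h import *
c=bot.get_calibration('top'); im=cv2.imread('pics/top2.png')
hsv=cv2.cvtColor(im,cv2.COLOR_BGR2HSV)
m=((hsv[...,1]<40)&(hsv[...,2]>110)&(hsv[...,2]<165)).astype(np.uint8)
r=np.zeros_like(m);cv2.circle(r,(287,213),9,1,-1);m&=r
n,l,st,ce=cv2.connectedComponentsWithStats(m);i=l[213,287];print(st[i],ce[i])
ys,xs=np.nonzero(l==i);q=plane(c,np.c_[xs,ys],.137)[:,:2];mu=q.mean(0);w,v=np.linalg.eigh(np.cov((q-mu).T));d=v[:,1]
print('wing',mu.round(4),'axis',np.degrees(np.arctan2(d[1],d[0]))%180,np.sqrt(w*12))
q0=np.array(bot.read_q());print(q0.round(3))
for z in (.2,.138,.3):
    k=bot.inverse_kinematics([.5205,.0772,z],down(73+0));print(z,np.round(k,3))
E
```

```text
[283 207   8  14  60] [286.63333333 213.41666667]
wing [0.5204 0.077 ] axis 164.3391784323463 [0.01286055 0.03788566]
[-0.755  0.426  0.452  1.216 -0.181  1.541 -0.014]
0.2 [-0.597  0.146  0.398  1.807 -0.061  1.201  1.094]
0.138 [-0.586  0.212  0.395  1.875 -0.092  1.072  1.119]
0.3 [-0.608  0.081  0.4    1.661 -0.032  1.407  1.07 ]
```

The wing centre is at (.5204,.0770) with its long axis at about 164°, which agrees with the expected 163°. I'll approach above it with q7 half a turn lower, so there is room for the unscrewing turn.

```bash
python3 - <<'E'
from station import bot
from h import *
W=[.5205,.0771]
q=np.array(bot.inverse_kinematics([*W,.3],down(73.5))); q[6]-=np.pi
bot.grip(.04); bot.set_joints(q); print(bot.read_position().round(4),bot.read_t())
bot.movel([*W,.140],vel=.12,orientation=down(253.5))
P=bot.read_position();print(P.round(4),bot.read_ft_force().round(1),np.round(bot.read_q(),3),bot.read_t())
cv2.imwrite('pics/side4.png',bot.grab_frame('side')[:,:,::-1])
s=bot.get_calibration('side')
y=Rn.from_quat(bot.read_orientation()).as_matrix()[:,1]
tip=P-[0,0,.017]
print((proj(s,[P,tip,tip+.027*y,tip-.027*y])-[245,100])*4)
a=cv2.imread('pics/side4.png')[100:245,245:400]; cv2.imwrite('pics/side4z.png',cv2.resize(a,(620,580),interpolation=cv2.INTER_CUBIC))
E
```

```text
[0.5206 0.0774 0.3001] 10.6167
[0.5209 0.0772 0.1407] [ 0.2 -0.4  0.2] [-0.584  0.209  0.392  1.873 -0.09   1.076 -2.015] 12.1
[[210.11846896 326.67067716]
 [210.550842   346.24571377]
 [213.63881347 366.21058612]
 [207.56079057 326.91393052]]
```

View pics/side4z.png

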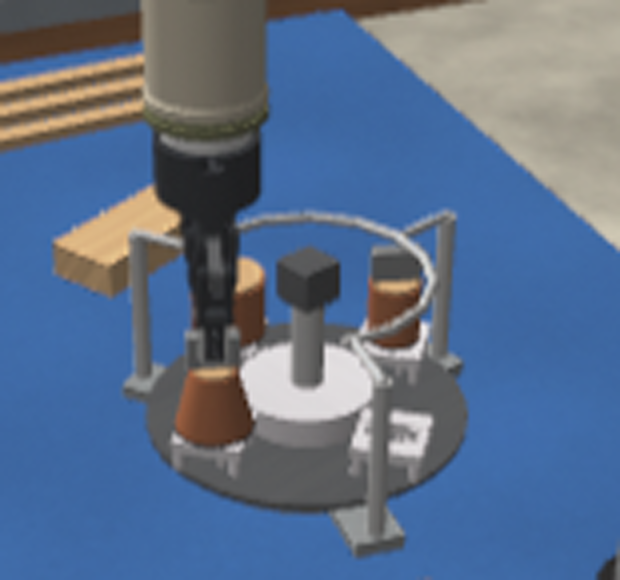

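The near fingertip shows at zoom (213,366), where a tip 17 mm ahead of the TCP was predicted. The fingers straddle the wing. I'll lower 6 mm, grip and unscrew.

```bash
python3 - <<'E'
from station import bot
from h import *
W=[.5205,.0771]
bot.movel([*W,.134],vel=.05)
bot.grip(.005); print('w',bot.read_width(),bot.read_ft_force().round(1),bot.read_ft_torque().round(2),bot.read_position().round(4))
q=np.array(bot.read_q())
for a in (20,40,60,67,70):
    p=q.copy();p[6]+=np.radians(a); bot.set_joints(p)
    print(a,bot.read_t(),bot.read_ft_force().round(1),bot.read_ft_torque().round(2),bot.read_position().round(4),bot.read_width())
cv2.imwrite('pics/side5.png',bot.grab_frame('side')[:,:,::-1])
a=cv2.imread('pics/side5.png')[100:245,245:400]; cv2.imwrite('pics/side5z.png',cv2.resize(a,(620,580),interpolation=cv2.INTER_CUBIC))
E
```

```text
w 0.012716327854432451 [-0.7 -2.4  3.3] [-0.47  0.33 -0.  ] [0.5205 0.0768 0.1341]
20 13.1917 [ 1.1 -1.4  0.6] [-0.36 -0.05  0.02] [0.5205 0.0766 0.1342] 0.012722837168650391
40 13.6167 [ 1.4 -3.1  0.5] [-0.6  -0.36  0.07] [0.5206 0.0765 0.1342] 0.013036476884276836
60 14.0417 [ 1.6 -3.2  2. ] [-0.77 -0.41  0.04] [0.5206 0.0765 0.1342] 0.012849061858916124
67 14.2917 [ 0.5 -3.1  2.2] [-0.82 -0.19  0.02] [0.5204 0.0766 0.1342] 0.01259454262717581
70 14.5417 [ 1.7 -3.6  1.4] [-0.83 -0.5  -0.03] [0.5206 0.0767 0.1342] 0.012733503319307928
```

View pics/side5z.png

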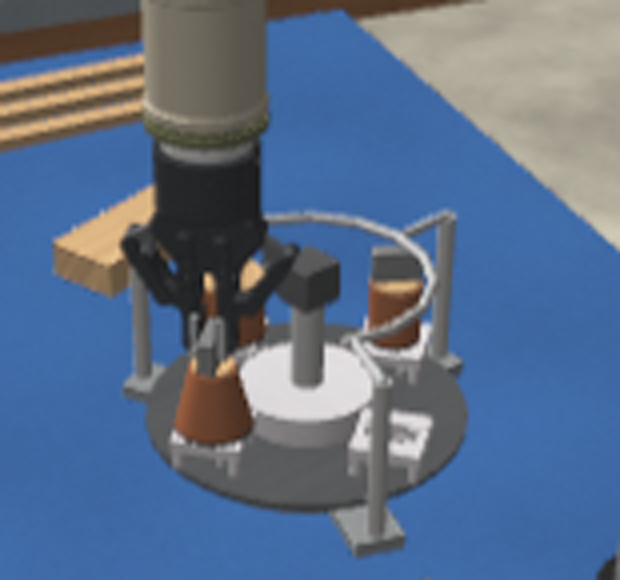

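The wing turned with the gripper, now end-on at zoom (210,345), and the turret stayed still. I'll lift in small steps while watching the force.

```bash
python3 - <<'E'
from station import bot
from h import *
P=bot.read_position();x,y=.5205,.0771
for dz in (.004,.009,.015,.022,.03):
    bot.movel([x,y,.134+dz],vel=.04); f=bot.read_ft_force()
    print(dz,f.round(1),bot.read_ft_torque().round(2),bot.read_width(),bot.read_position().round(4))
    if f[2]<-25: print('stuck');break
cv2.imwrite('pics/side6.png',bot.grab_frame('side')[:,:,::-1]);print(bot.read_t())
a=cv2.imread('pics/side6.png')[100:245,245:400]; cv2.imwrite('pics/side6z.png',cv2.resize(a,(620,580),interpolation=cv2.INTER_CUBIC))
E
```

```text
0.004 [ 0.4 -3.4 -1.2] [-0.92 -0.1  -0.04] 0.012585606948470445 [0.5201 0.0771 0.1378]
0.009 [ 0.3 -2.2 -2.5] [-0.76 -0.15  0.04] 0.012605800922624472 [0.5205 0.0772 0.1432]
0.015 [ 0.6 -0.2 -2.8] [-0.05  0.01 -0.04] 0.012796617787824415 [0.5206 0.0777 0.1494]
0.022 [ 0.1 -0.1 -3.3] [-0.   -0.04 -0.03] 0.012244737097334384 [0.5207 0.0772 0.1564]
0.03 [-0.4  0.1 -3.9] [-0.02  0.02 -0.04] 0.012993348675586654 [0.5207 0.0771 0.1643]
16.1417
```

View pics/side6z.png

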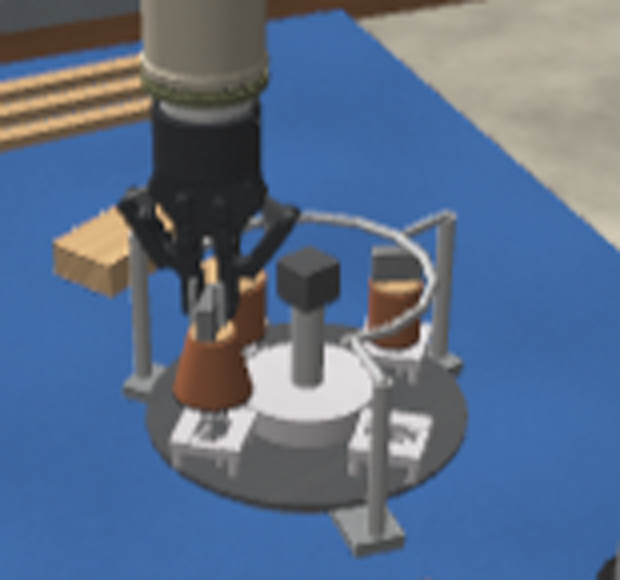

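The drum is clear of its empty slot at zoom (212,425), and the wrist reads a free weight of about 3 to 4 N. On to the tray.

```bash
python3 - <<'E'
from station import bot
from h import *
bot.movel([.5205,.0771,.29],vel=.12)
T=[.508,-.212]
bot.movel([.46,-.02,.29],vel=.15)
bot.movel([*T,.29],vel=.15)
print(bot.read_position().round(4),bot.read_width(),bot.read_ft_force().round(1),bot.read_t())
bot.movel([*T,.13],vel=.1)
bot.movel([*T,.112],vel=.04)
z=.112
while z>.098:
    f=bot.read_ft_force();print(round(z,4),f.round(1))
    if f[2]>1: break
    z-=.001; bot.movel([*T,z],vel=.02)
cv2.imwrite('pics/side7.png',bot.grab_frame('side')[:,:,::-1]);print(bot.read_t(),bot.read_q().round(2))
a=cv2.imread('pics/side7.png')[170:320,260:420]; cv2.imwrite('pics/side7z.png',cv2.resize(a,(640,600),interpolation=cv2.INTER_CUBIC))
E
```

```text
[ 0.5081 -0.2112  0.29  ] 0.012738940989318862 [ 0.3 -0.1 -3.4] 19.725
0.112 [-0.8 -0.2 -1.5]
0.111 [-0.2 -0.3 -3.6]
0.11 [ 0.9 -0.8 -2.9]
0.109 [ 0.  -1.2 -3.8]
0.108 [-0.7  0.8 -4.1]
0.107 [ 0.2 -0.7 -2.2]
0.106 [-3.   0.2  8.5]
23.625 [-0.24  0.34  0.65  1.85 -0.24  1.03 -0.13]
```

View pics/side7z.png

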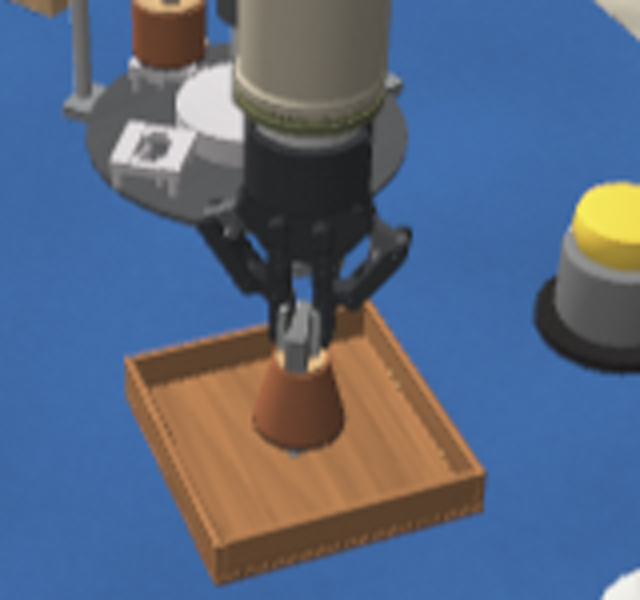

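The drum stands upright near the middle of the tray, foot at zoom (297,453), with the floor contact felt. I'll release, retreat and check.

```bash
python3 - <<'E'
from station import bot
from h import *
bot.movel([.508,-.212,.107],vel=.02)
bot.grip(.02); bot.grip(.045); bot.pause(.3)
bot.movel([.508,-.212,.26],vel=.08)
bot.movel([.46,-.02,.3],vel=.2)
bot.pause(.5)
for n in ('side','top'): cv2.imwrite(f'pics/{n}8.png',bot.grab_frame(n)[:,:,::-1])
print(bot.read_t(),bot.read_ft_force().round(1),bot.read_width())
a=cv2.imread('pics/side8.png')[120:320,230:470]; b=cv2.imread('pics/top8.png')[100:260,220:430]
cv2.imwrite('pics/both8.png',np.vstack([cv2.resize(a,(360,300)),cv2.resize(b,(360,274))]))
c=bot.get_calibration('top');d=cv2.absdiff(cv2.imread('pics/top0.png'),cv2.imread('pics/top8.png')).max(2)
for n,(x0,x1,y0,y1) in dict(sander=(345,395,80,155),offcut=(145,198,165,226),glue=(460,502,175,206),cork=(148,195,240,282)).items(): print(n,(d[y0:y1,x0:x1]>30).sum())
E
```

```text
28.6083 [-0.3  0.4  0.2] 0.045035088930670854
sander 0
offcut 0
glue 0
cork 0
```

View pics/both8.png

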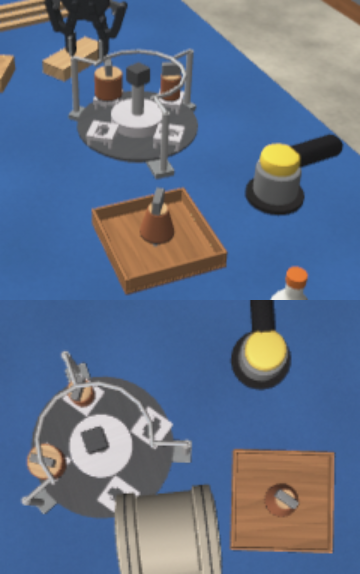

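The tapered drum stands in the tray, at (157,220) in the side panel and (282,500) in the top one. The slim drum is still seated, the gripper is clear, and the other things on the bench haven't moved. Handing in.

```bash
python3 -c "
from station import bot
print(bot.read_joint_velocities().round(4)); print(bot.finish_job())"
```

```text
[-0.0006 -0.      0.0016 -0.0013  0.0005  0.0015  0.0016]
the job is handed in; nothing more can be done
None
```

The job is done and handed in at about 28.6 s of the 70 s allowed. `finish_job` reports no verdict, so the results below are from my own checks.

- **Turret:** I turned it about 80.6° clockwise by its square head. The tapered drum then measured 198° about the turret axis, with the gap's middle at about 198.4° (under 1 mm off to the side).
- **Unscrewing:** I gripped the wing and turned it 70° anticlockwise. The drum then lifted straight out, with only its weight (about 3 to 4 N) on the wrist.
- **Placing:** I lowered the drum until I felt the tray floor (an 8.5 N reading) and released it there.

The last pictures show the drum standing upright near the middle of the tray. The slim drum is still seated, the straight drum is still in place, and the gripper is clear of everything. Comparing first and last top views showed no change around the sander, offcut, glue bottle or cork block. No check failed. The wing's measured angle was 164.3° against an expected 163°, which is within tolerance.

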